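# Square three plinth boards into the gluing corner

### The arm

A 6-joint arm with a two-finger parallel gripper is mounted at the origin on the work surface. World frame = base frame: x ahead of the robot, y to its left, z up, the work surface at z = 0. Lengths are in m, angles in rad, forces in N, time in s.
With the tool pointing down it reaches from about 0.375 to 0.9 m from the base axis. Payload 3.1 kg.
Tool frame: the origin (TCP) lies midway between the tips of the shut fingers; the grasp point (between the pads) lies grip_point_offset behind it (grip_point_offset is the distance from the TCP to the grasp point, in m); y points along the fingers, z is the direction in which the jaws open and shut, and the axes are right-handed (so a half turn about y gives the same grasp; the last joint's range is limited). The gripper opens to 87 mm and grips with 3 to 60 N. Pads are 19 mm wide; open, the fingers measure 117 mm over their backs; the gripper's body (75 mm by 190 mm) begins 51 mm behind the grasp point.
Start: joints at [1.056, 0.527, 1.433, -0, 1.181, -0.178], TCP at [0.207, 0.59, 0.223] pointing down, gripper open.
Joint ranges: [-3.08, 3.08], [-0.75, 2.2], [0.22, 2.44], [-1.43, 4.57], [0, 2.65], [-2.85, 2.85]. Speed limits (rad/s): [2.79, 2.79, 3.14, 3.14, 3.14, 3.14].

### API

Orientations are given as a unit quaternion [x, y, z, w].
In Python, from rig import * gives the robot as it stands.
- The arm moves only by the tool jog_arm, never from a script. Its argument "increments" is a list that holds one entry, the list of rows, each a list of 7 numbers: the turn, a rotation vector about the world's x, y, z in degrees, then the shift along the world's x, y, z in m, then the closure, from -1 (fully open) to 1 (shut), so that 0 is half open. In form: [[[rx, ry, rz, x, y, z, jaw], ...]]. A call has 1 to 8 rows; each row is the pose to reach, as a shift and turn from the pose measured when the call began; what a row does not reach only later rows make up. A row lasts 1/10 s, in which the tool goes at most 50 mm and 8.59 degrees, less where a joint would pass 70% of its speed; a pose out of reach is approached as far as the arm can. A call with a gripper value outside its range is refused whole. The fingers move at their own pace and stop on an object; "squeeze" is the grip in N (left out, the last holds). Time passes only in rows, so rows that repeat a pose let the fingers close. It gives the time, the measured TCP pose, the force and the opening at its end, in the units of the state.
- get_obs(): the state, without advancing time (a new reading comes with each control period).
- camera(name): name is "scene" or "top" or "wrist"; returns the picture (420x560x3 uint8, red, green, blue); there is no depth.
- camera_info(name): a dict with "K" (3x3 intrinsics, pixels), "R" (3x3) and "t" (3): a world point X has camera coordinates R X + t. Camera axes: x right, y down, z forward; pixel columns grow to the right and rows downward; lengths in m; the calibration is good to about 2 mm. A picture is of the moment at which its call begins: read the wrist's pose just before it. camera_info takes no time and is no camera call; for the wrist camera it gives the pose at the moment of the call.
- hand_in(): hands the job in, once; it reports no verdict.
The state is a dict: "time": time; "q": joint angles; "joint_velocities": joint speeds; "joint_torque": joint torques, N m; "position": TCP position; "tool_rot": TCP orientation; "ft_force": force on the tool from outside, world axes, zero at the start; "moment": the same for the moment, N m; "grip_width": finger opening in m.
Only numpy, scipy, OpenCV 4.12 (cv2) and the standard library are available. Lean on these libraries where they do the work, as an engineer would, in place of code of your own. Each camera call takes 0.05 s, during which the arm holds its last target.

### The job

Get the third plywood board out of its feed tray and lay it on the two boards in the corner of the jig, then square up the whole pile, so that all three lie flat on one another with their edges flush against both fences. Leave the bottle and the two jars standing where they are.

Things in the scene. Friction and masses are not known exactly. Their poses are not given: they have to be found in the camera images.
- jig: laminating jig fixed to the bench: a square corner of two aluminium fences on an 8 mm base plate and, 65 mm from the squared pile in -y, a raised feed tray. Origin on the bench under the middle of the squared pile. The plate ends at x = -42, y = -65 mm, inside the boards' edges, so the channel between pile and tray is open to the bench, but for a bridge at x 32 to 62 mm. Boards slide on jig and on each other with friction about 0.3
- home (a point): point on the plate, 8 mm above the bench, under the middle of the squared pile; axes those of the jig. Back fence: face at x = +50 mm, from y = -75 to +87. Side fence: face at y = +75 mm, from x = -50 to +50. Both 12 mm thick, tops 36 mm above this point. The corner is open towards -x and -y. Squared boards have origins 0, 10, 20 mm above it, x = y = 0
- tray (a point): middle of the feed tray's flat floor, 30 mm above the bench (2 mm above the top of board_mid), at x = -10, y = -217 mm in the jig; axes those of the jig. From here the block reaches x -58 to +58, y -85 to +77 mm; side lips at x = -52.5 and +52.5, 8 mm high, only up to y = -18; closed end wall with face at y = -77, 12 mm high; open towards +y. A board slid straight out clears the back fence
- board_low: smooth plywood board 100 (its x) x 150 (its y) x 10 mm thick, about 0.12 kg; origin in the centre of its underside. Bottom one, on the base plate, askew and 8 to 22 mm short of each fence at the start
- board_mid: smooth plywood board 100 (its x) x 150 (its y) x 10 mm thick, about 0.12 kg; origin in the centre of its underside. Second one, on board_low, askew by its own amount
- board_top: smooth plywood board 100 (its x) x 150 (its y) x 10 mm thick, about 0.12 kg; origin in the centre of its underside. Third one, in the feed tray at the start, length along the tray, no finger fits behind or beside it. Pressed from above it can be dragged to +y of the jig; then it can be pushed by its rear edge over the channel
- cement_bottle: bystander: white plastic bottle, 48 mm across, 120 mm tall, behind the back fence; origin under its centre
- paint_jar: bystander: grey paint jar, 44 mm across, 50 mm tall, behind the back fence; origin under its centre
- tall_jar: bystander: amber glass jar, 52 mm across, 70 mm tall, beyond the side fence; origin under its centre
Not all that is in view belongs to the job. Leave any blue or turquoise look-alike of the board_top alone.

How it is judged:
At the end, for the whole second after the job is handed in: board_low, board_mid and board_top lie flat on one another in the corner (heights within 2 mm), each flush with both fences (within 2.5 mm in x and in y) and parallel to them within 0.02 rad, at rest; bottle and jars still upright within 20 mm of their places (x of board_low in the frame of home between -0.0025 and 0.002 m and y of board_low in the frame of home between -0.0025 and 0.002 m and z of board_low in the frame of home between -0.002 and 0.002 m and angle between the x axis of each of board_low, board_mid, board_top and the x axis of home, either way round below 0.02 rad and linear speed of each of board_low, board_mid, board_top below 0.01 m/s and x of board_mid in the frame of home between -0.0025 and 0.002 m and y of board_mid in the frame of home between -0.0025 and 0.002 m and z of board_mid in the frame of home between 0.008 and 0.012 m and x of board_top in the frame of home between -0.0025 and 0.002 m and y of board_top in the frame of home between -0.0025 and 0.002 m and z of board_top in the frame of home between 0.018 and 0.022 m); the robot touches nothing.
It fails at once if the cement bottle is knocked over or shoved more than 20 mm (distance of cement_bottle from where it was at the start of the episode above 0.02 m or angle between cement_bottle's own z axis and vertical above 0.4 rad).
It fails at once if the paint jar is knocked over or shoved more than 20 mm (distance of paint_jar from where it was at the start of the episode above 0.02 m or angle between paint_jar's own z axis and vertical above 0.4 rad).
It fails at once if the tall jar is knocked over or shoved more than 20 mm (distance of tall_jar from where it was at the start of the episode above 0.02 m or angle between tall_jar's own z axis and vertical above 0.4 rad).
It also fails if it takes over 51 s, if anything falls off the work surface, if the arm or the gripper's body presses on something with over 40 N, if the wrist force passes 120 N, or if a joint passes its speed limit or range.

## Working session

There is one attempt and no reset: what is moved stays moved. The work goes in short steps, Python scripts to look and compute and a tool call to move; the robot and the scene stay as the last step left them, time stands still between calls to the robot, and variables do not carry over. Pictures are saved under pics/ and viewed, and the job is handed in when it is done.

Besides the shell and the picture viewer there is one more tool, called by a JSON object that holds its "name" and its "arguments". jog_arm: Moves the arm, as the interface text tells. Its arguments: {"type":"object","properties":{"increments":{"type":"array","items":{"type":"array","items":{"type":"array","items":{"type":"number"}}}},"squeeze":{"type":"number"}},"required":["increments"]}

```bash
ls; mkdir -p pics
python3 - <<'E'
from rig import *
import cv2
o=get_obs()
for k,v in o.items(): print(k,v)
for n in ["scene","top","wrist"]:
    i=camera_info(n); print(n,i)
    cv2.imwrite(f"pics/{n}0.png",camera(n)[:,:,::-1])
E
```

```text
pics
time 0.0
q [ 1.05548202e+00  5.28405533e-01  1.43389945e+00 -1.53703270e-05
  1.18142841e+00 -1.78501758e-01]
joint_velocities [-0.00114125 -0.00128059 -0.00148021  0.00144335  0.00110671  0.00044126]
joint_torque [ 1.11293843e-04 -4.40038133e+01 -1.76591724e+01  6.31416868e-02
  5.84713288e-02 -2.00482464e-04]
position [0.20615732 0.58923706 0.22160982]
tool_rot [ 0.69781688 -0.11876964  0.11826444 -0.69638991]
ft_force [-0.09706003 -0.62161261  0.92498427]
moment [0.0001427  0.07079016 0.02286912]
grip_width 0.08694752828191314
scene {'K': array([[463.30748537,   0.        , 281.30487819],
       [  0.        , 463.30748537, 212.79555882],
       [  0.        ,   0.        ,   1.        ]]), 'R': array([[-0.35020666,  0.93666984,  0.00221329],
       [ 0.75260681,  0.28279341, -0.59465189],
       [-0.5576184 , -0.20658531, -0.80398024]]), 't': array([ 0.21772167, -0.44182602,  1.49381536])}
top {'K': array([[454.36732698,   0.        , 282.02775971],
       [  0.        , 454.36732698, 212.65143723],
       [  0.        ,   0.        ,   1.        ]]), 'R': array([[ 0.02048214, -0.9996755 ,  0.01514527],
       [-0.98763815, -0.02258553, -0.15511534],
       [ 0.15540707, -0.01178095, -0.98778026]]), 't': array([-0.01540824,  0.6207908 ,  0.89092866])}
wrist {'K': array([[371.16216596,   0.        , 278.06304052],
       [  0.        , 371.16216596, 204.74604513],
       [  0.        ,   0.        ,   1.        ]]), 'R': array([[ 0.33083333,  0.94368625, -0.00236058],
       [ 0.89902465, -0.31441365,  0.30479293],
       [ 0.2868867 , -0.10295788, -0.95241572]]), 't': array([-0.62316124, -0.03614218,  0.39376099])}
```

View pics/scene0.png

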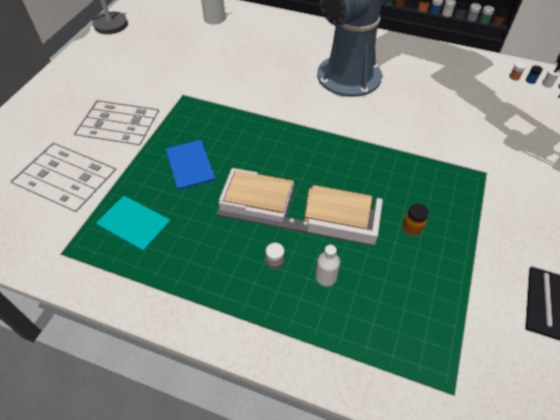

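View pics/top0.png

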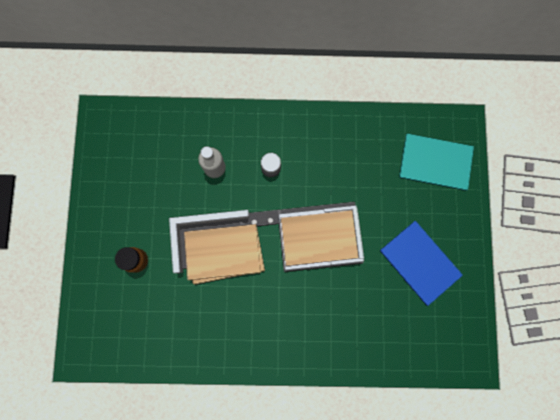

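View pics/wrist0.png

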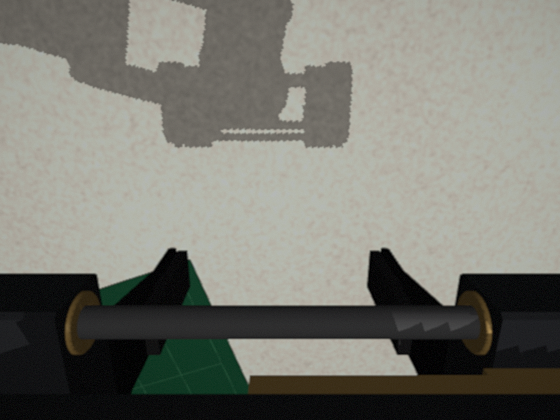

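The scene and top views show the jig corner (top view about 172,215) with two askew boards, the tray with the third board (about 320,238), the bottle at (210,160), the paint jar at (270,163) and the tall jar at (130,260). I'll zoom in next.

Run:
```python
import cv2
a=cv2.imread("pics/top0.png")[190:300,155:380]
cv2.imwrite("pics/top0z.png",cv2.resize(a,None,fx=3.5,fy=3.5,interpolation=cv2.INTER_CUBIC))
a=cv2.imread("pics/scene0.png")[150:260,200:400]
cv2.imwrite("pics/scene0z.png",cv2.resize(a,None,fx=4,fy=4,interpolation=cv2.INTER_CUBIC))
```

```text
(no output)
```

View pics/top0z.png

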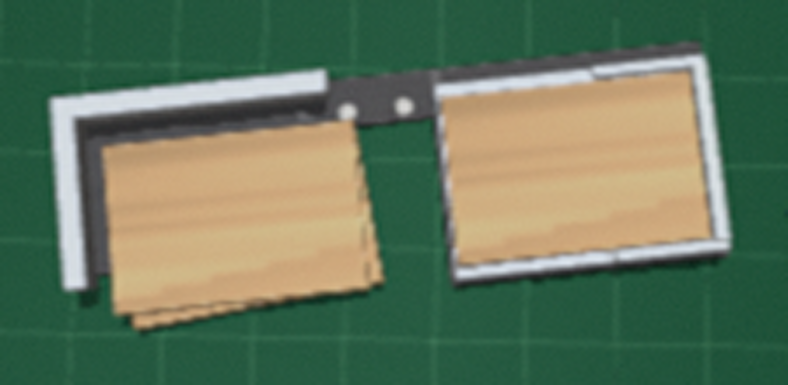

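View pics/scene0z.png

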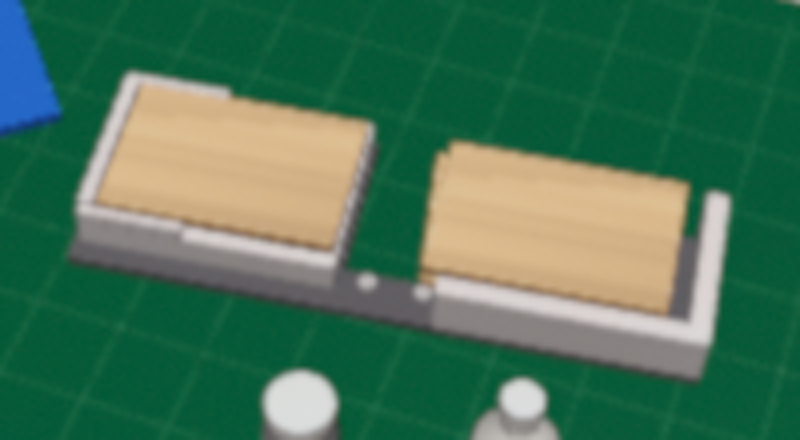

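```bash
cat > h.py <<'E'
import numpy as np, cv2
from scipy.optimize import least_squares
from scipy.spatial.transform import Rotation as Rot
def proj(ci,X):
    X=np.atleast_2d(X); c=X@np.array(ci['R']).T+ci['t']; p=c@np.array(ci['K']).T
    return p[:,:2]/p[:,2:]
def ray(ci,uv,z):
    "world xy of pixels at height z"
    uv=np.atleast_2d(uv); d=np.c_[uv,np.ones(len(uv))]@np.linalg.inv(ci['K']).T@ci['R']
    o=-np.array(ci['R']).T@ci['t']
    return (o+d*((z-o[2])/d[:,2])[:,None])
def T(p,X,z=0.):  # p=x,y,yaw
    X=np.atleast_2d(X); c,s=np.cos(p[2]),np.sin(p[2])
    return np.c_[p[0]+c*X[:,0]-s*X[:,1],p[1]+s*X[:,0]+c*X[:,1],X[:,2]+z]
def inv(p,X):
    X=np.atleast_2d(X); c,s=np.cos(p[2]),np.sin(p[2]); d=X[:,:2]-p[:2]
    return np.c_[c*d[:,0]+s*d[:,1],-s*d[:,0]+c*d[:,1]]
E
python3 - <<'E'
from rig import *
from h import *
import rig
print(globals().get('grip_point_offset'))
ct=camera_info('top'); cs=camera_info('scene')
J=np.array([[62,87,44],[62,-75,44],[50,-75,44],[50,75,44],[-50,87,44],[-50,75,44],[48,-302,42],[-68,-302,42],[-68,-140,30],[48,-140,30]])/1000.
pt=np.array([[50,98],[325,70],[328,95],[78,118],[65,290],[88,288],[705,55],[730,248],[455,278],[435,90]])/3.5+[155,190]-.35
f=lambda p:(proj(ct,T(p,J))-pt).ravel()
r=least_squares(f,[.6,.1,.1],loss='soft_l1'); print(r.x); print(r.fun.reshape(-1,2).round(1).tolist())
Js=np.array([[62,87,44],[62,-75,44],[50,75,44],[-50,87,44],[-50,75,44],[48,-302,42],[-68,-302,42],[-68,-140,30],[48,-140,30]])/1000.
ps=np.array([[712,345],[435,297],[690,318],[728,195],[707,192],[80,207],[130,73],[372,124],[335,268]])/4.+[200,150]-.4
g=lambda p:(proj(cs,T(p,Js))-ps).ravel()
r2=least_squares(g,r.x,loss='soft_l1'); print(r2.x); print(r2.fun.reshape(-1,2).round(1).tolist())
r3=least_squares(lambda p:np.r_[f(p),g(p)],r.x,loss='soft_l1'); p=r3.x; print(p)
# boards (top z=.028), tray board z=.04
mid=np.array([[102,147],[353,122],[383,287],[114,314]])/3.5+[155,190]-.35
print('mid jig',(inv(p,ray(ct,mid,.028))*1000).round(1).tolist())
top=np.array([[440,99],[690,70],[712,236],[457,265]])/3.5+[155,190]-.35
print('top jig',(inv(p,ray(ct,top,.040))*1000).round(1).tolist())
low=np.array([[137,328]])/3.5+[155,190]-.35
print('low corner',(inv(p,ray(ct,low,.018))*1000).round(1).tolist())
for n,uv,z in [('bottle top',(207,153),.12),('paint top',(270.5,160),.05),('tall top',(125,259),.07)]:
    w=ray(ct,uv,z); print(n,w.round(3),(inv(p,w)*1000).round(0))
o=get_obs(); R=Rot.from_quat(o['tool_rot']).as_matrix(); print(R.round(3))
E
python3 -c "
import rig;print([n for n in dir(rig) if n[0]!='_'], getattr(rig,'grip_point_offset',None))"
```

```text
0.0187
[0.55451717 0.13632929 0.12858411]
[[0.4, 0.5], [-0.0, 0.4], [-0.3, -1.1], [-1.4, -0.1], [-0.0, -0.0], [-0.7, -0.1], [0.2, 0.1], [0.5, 0.3], [0.6, 0.4], [0.3, -1.0]]
[0.55489744 0.13637127 0.13543029]
[[-0.3, -0.5], [0.2, -1.1], [0.6, 1.2], [0.3, 0.0], [0.6, -0.1], [-1.2, 0.4], [-0.3, -0.5], [0.2, 0.3], [-0.4, -0.0]]
[0.55461232 0.13630598 0.13062173]
mid jig [[33.1, 62.5], [31.9, -88.2], [-67.9, -95.9], [-66.3, 63.0]]
top jig [[38.4, -141.3], [39.7, -292.0], [-59.8, -291.6], [-60.3, -140.5]]
low corner [[-75.7, 52.0]]
bottle top [[0.724 0.147 0.12 ]] [[169. -11.]]
paint top [[0.732 0.025 0.05 ]] [[ 162. -134.]]
tall top [[0.518 0.307 0.07 ]] [[-14. 174.]]
[[ 0.944 -0.001  0.33 ]
 [-0.33  -0.001  0.944]
 [-0.    -1.    -0.002]]
['Unreachable', 'camera', 'camera_info', 'get_obs', 'grip_point_offset', 'hand_in'] 0.0187
```

The two cameras agree on the jig pose: (0.5545, 0.1363), yaw about 0.131. The third board is centred in the tray at about (-10.5, -216.5) mm in the jig frame. Next I'll move above it with the jaws along the jig's x.

{"name": "jog_arm", "arguments": {"increments": [[[0,0,-8,0.023,-0.042,0,0],[0,0,-16,0.046,-0.084,0,0],[0,0,-24,0.069,-0.126,0,0],[0,0,-32,0.092,-0.167,0,0],[0,0,-40,0.115,-0.209,0,0],[0,0,-48,0.138,-0.251,0,0],[0,0,-56,0.161,-0.293,0,0],[0,0,-63.2,0.184,-0.335,0,0]]]}}

```text
time: 0.95
position: [0.3907, 0.2527, 0.2218]
tool_rot: [0.531, -0.468, 0.467, -0.53]
ft_force: [0.7, 0.8, 0.7]
grip_width: 0.0442
```

{"name": "jog_arm", "arguments": {"increments": [[[0,0,0,0.023,-0.042,-0.012,0],[0,0,0,0.046,-0.084,-0.024,0],[0,0,0,0.069,-0.126,-0.036,0],[0,0,0,0.092,-0.167,-0.048,0],[0,0,0,0.115,-0.209,-0.06,0],[0,0,0,0.138,-0.251,-0.072,0],[0,0,0,0.161,-0.293,-0.084,0],[0,0,0,0.183,-0.333,-0.1,0]]]}}

```text
time: 1.75
position: [0.5749, -0.0826, 0.1215]
tool_rot: [0.53, -0.468, 0.468, -0.53]
ft_force: [0.8, 0.6, 0.1]
grip_width: 0.0435
```

```bash
cat >> h.py <<'E'
P=np.array([.5546,.1363,.131])
def st():
    import rig
    o=rig.get_obs(); R=Rot.from_quat(o['tool_rot']).as_matrix()
    j=inv(P,[o['position']])[0]*1000
    print('t',round(o['time'],2),'jig xy mm',j.round(1),'z',(o['position'][2]*1000).round(1),'jaw-jig deg',round(np.degrees(np.arctan2(R[1,2],R[0,2])-P[2]),2),'F',np.array(o['ft_force']).round(1),'w',round(o['grip_width']*1000,1), 'tooly',R[:,1].round(3))
    return o
def snap(name,fn,crop=None,f=1,draw=None):
    import rig
    ci=rig.camera_info(name); im=rig.camera(name)[:,:,::-1].copy()
    cv2.imwrite('pics/'+fn+'_raw.png',im)
    if crop: im=im[crop[1]:crop[3],crop[0]:crop[2]]
    cv2.imwrite('pics/'+fn+'.png',cv2.resize(im,None,fx=f,fy=f,interpolation=cv2.INTER_CUBIC))
    return ci
E
python3 - <<'E'
from h import *
st(); snap('wrist','w1')
E
```

```text
t 1.75 jig xy mm [  -8.5 -219.7] z 121.5 jaw-jig deg -0.34 F [0.8 0.6 0.1] w 43.5 tooly [-0. -0. -1.]
```

View pics/w1.png

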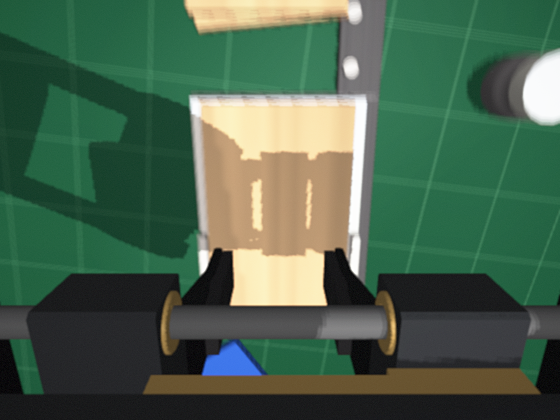

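The wrist view shows the board between the lips and the jaws lined up with the tray. Descending to press.

{"name": "jog_arm", "arguments": {"increments": [[[0,0,0.3,-0.001,0,-0.03,0],[0,0,0.3,-0.002,0,-0.06,0],[0,0,0.3,-0.002,0,-0.076,0],[0,0,0.3,-0.002,0,-0.079,0],[0,0,0.3,-0.002,0,-0.081,0],[0,0,0.3,-0.002,0,-0.082,0],[0,0,0.3,-0.002,0,-0.083,0]]]}}

```text
time: 2.5
position: [0.5758, -0.0895, 0.0403]
tool_rot: [0.532, -0.465, 0.469, -0.53]
ft_force: [-9.0, -0.1, 35.0]
grip_width: 0.0437
```

Run:
```python
from h import *
o=st(); print(o['moment'],o['joint_torque'],o['q'])
snap('wrist','w2')
```

```text
t 2.5 jig xy mm [  -8.4 -226.6] z 40.3 jaw-jig deg -0.18 F [-9.  -0.1 35. ] w 43.7 tooly [ 0.002 -0.006 -1.   ]
[-0.01049532  1.86405714 -0.13305592] [  0.68825539 -26.80340588  -9.80072111   0.57552461  -2.80650795
  -0.07610582] [-0.34333871  0.73018056  1.67352259 -0.00697638  0.73441401 -0.46602921]
```

View pics/w2.png

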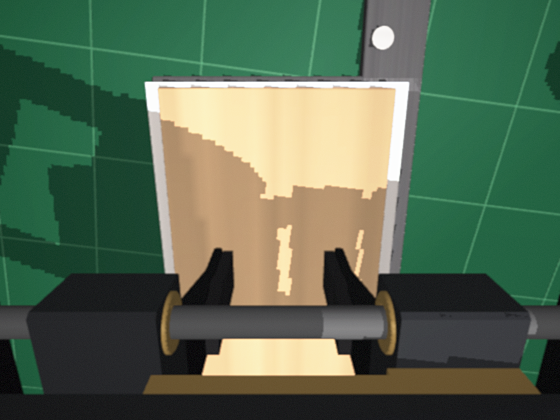

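{"name": "jog_arm", "arguments": {"increments": [[[0,0,0,-0.001,0.005,-0.0012,0],[0,0,0,-0.002,0.015,-0.0012,0],[0,0,0,-0.0035,0.026,-0.0012,0],[0,0,0,-0.005,0.038,-0.0012,0],[0,0,0,-0.0065,0.05,-0.0012,0],[0,0,0,-0.008,0.061,-0.0012,0],[0,0,0,-0.0095,0.073,-0.0012,0],[0,0,0,-0.0105,0.079,-0.0012,0]]]}}

```text
time: 3.35
position: [0.5672, -0.0102, 0.0405]
tool_rot: [0.532, -0.463, 0.47, -0.531]
ft_force: [0.3, -3.2, 10.1]
grip_width: 0.0435
```

Run:
```python
from h import *
o=st()
snap('wrist','w3')
snap('top','t3',(155,190,380,300),3.5)
```

```text
t 3.35 jig xy mm [  -6.6 -146.9] z 40.5 jaw-jig deg -0.06 F [ 0.3 -3.2 10.1] w 43.5 tooly [ 0.006 -0.008 -1.   ]
```

View pics/w3.png

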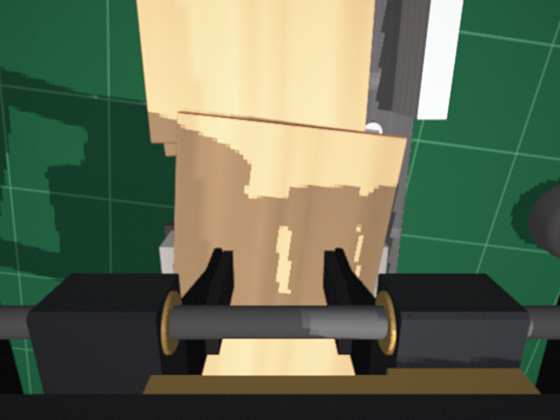

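View pics/t3.png

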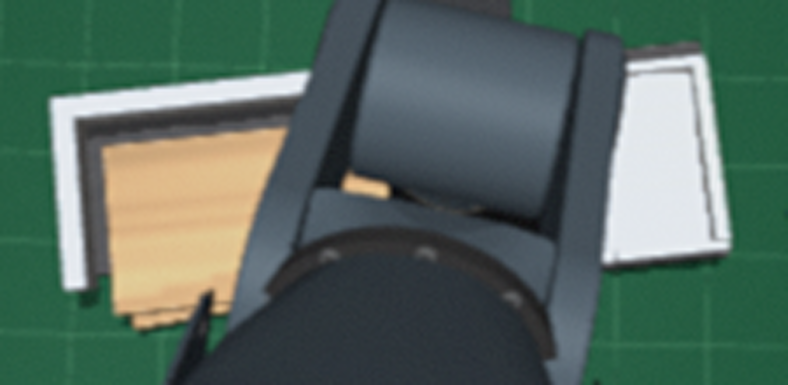

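The board moved out about 80 mm and turned by several degrees. I'll lift off and look at it from above.

{"name": "jog_arm", "arguments": {"increments": [[[0,0,0,0,0,0.015,0],[0,0,0,0,0,0.045,0],[0,0,0,0.002,-0.02,0.07,0],[0,0,0,0.006,-0.06,0.07,0],[0,0,0,0.01,-0.1,0.07,0],[0,0,0,0.013,-0.127,0.07,0],[0,0,0,0.013,-0.127,0.07,0]]]}}

```text
time: 4.15
position: [0.581, -0.1397, 0.11]
tool_rot: [0.531, -0.464, 0.471, -0.53]
ft_force: [-0.3, 0.2, 0.2]
grip_width: 0.0435
```

Run:
```python
from h import *
o=st()
snap('wrist','w4')
snap('top','t4',(155,190,380,300),3.5)
snap('scene','s4',(200,150,400,260),4)
```

```text
t 4.15 jig xy mm [  -9.9 -277.1] z 110.0 jaw-jig deg -0.32 F [-0.3  0.2  0.2] w 43.5 tooly [ 0.007 -0.008 -1.   ]
```

View pics/w4.png

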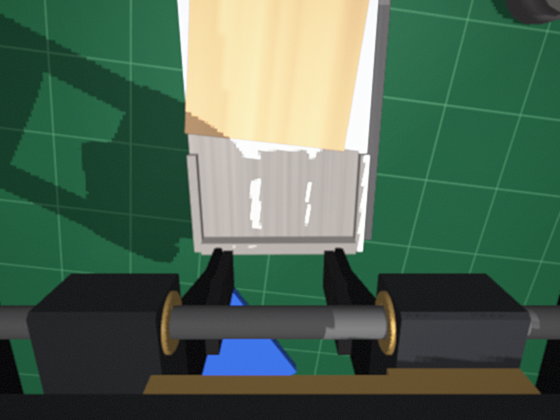

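View pics/t4.png

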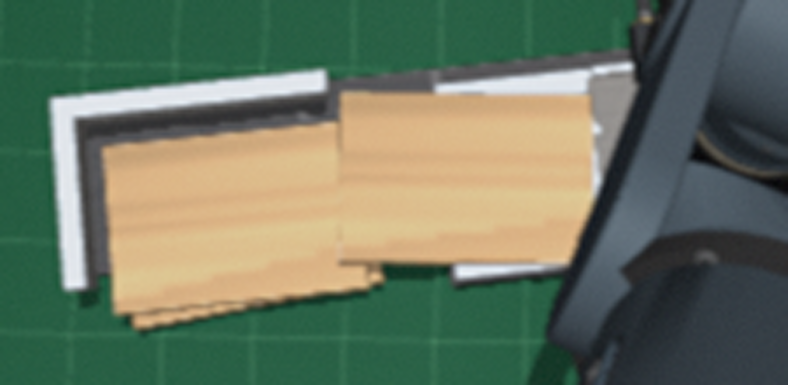

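View pics/s4.png

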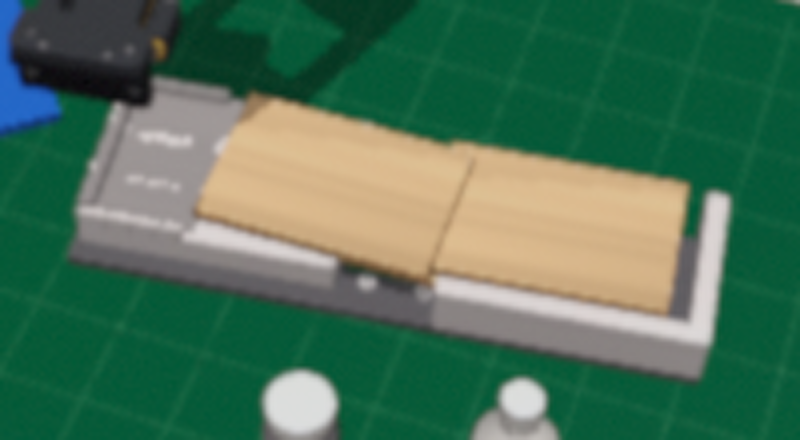

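Run:
```python
from h import *
from rig import camera_info
ct=camera_info('top')
q=np.array([[341,90],[590,95],[575,265],[341,263]])/3.5+[155,190]-.35
print((inv(P,ray(ct,q,.040))*1000).round(1).tolist())
```

```text
[[50.1, -83.4], [31.1, -230.5], [-67.9, -209.2], [-51.7, -73.1]]
```

The third board is turned about -7.4° and its front corner, at jig (50, -83), is close to the end of the back fence. I'll nudge its front to -x with closed fingers from the +x side.

{"name": "jog_arm", "arguments": {"increments": [[[0,0,0,0.012,0.035,0,1],[0,0,0,0.025,0.073,0,1],[0,0,0,0.037,0.11,0,1],[0,0,0,0.05,0.147,0,1],[0,0,0,0.062,0.181,0,1],[0,0,0,0.062,0.181,0,1],[0,0,0,0.062,0.181,0,1]]]}}

```text
time: 5.0
position: [0.64, 0.0484, 0.1091]
tool_rot: [0.533, -0.464, 0.467, -0.531]
ft_force: [-0.1, -0.3, 1.0]
grip_width: 0.0014
```

Run:
```python
from h import *
o=st()
```

```text
t 5.0 jig xy mm [ 73.2 -98.3] z 109.1 jaw-jig deg 0.14 F [-0.1 -0.3  1. ] w 1.4 tooly [ 0.002 -0.005 -1.   ]
```

{"name": "jog_arm", "arguments": {"increments": [[[0,0,0,0.001,-0.007,-0.035,1],[0,0,0,0.001,-0.007,-0.07,1],[0,0,0,0.001,-0.007,-0.076,1],[0,0,0,-0.005,-0.008,-0.076,1],[0,0,0,-0.011,-0.0085,-0.076,1],[0,0,0,-0.017,-0.0095,-0.076,1],[0,0,0,-0.022,-0.01,-0.076,1],[0,0,0,-0.022,-0.01,-0.076,1]]]}}

```text
time: 5.8
position: [0.6174, 0.0384, 0.0342]
tool_rot: [0.533, -0.464, 0.467, -0.531]
ft_force: [0.2, 0.1, -0.4]
grip_width: 0.0004
```

{"name": "jog_arm", "arguments": {"increments": [[[0,0,0,0.01,0,0.01,1],[0,0,0,0.02,0,0.04,1],[0,0,0,0.02,-0.02,0.08,1],[0,0,0,0,-0.06,0.08,0],[0,0,0,-0.015,-0.1,0.08,0],[0,0,0,-0.03,-0.15,0.08,0],[0,0,0,-0.03,-0.17,0.08,0],[0,0,0,-0.03,-0.17,0.08,0]]]}}

```text
time: 6.6
position: [0.5878, -0.1355, 0.115]
tool_rot: [0.532, -0.464, 0.47, -0.53]
ft_force: [0.4, -0.3, 0.3]
grip_width: 0.0327
```

Run:
```python
from h import *
o=st()
snap('wrist','w5')
snap('top','t5',(155,190,380,300),3.5)
```

```text
t 6.6 jig xy mm [  -2.6 -273.8] z 115.0 jaw-jig deg -0.12 F [ 0.4 -0.3  0.3] w 32.7 tooly [ 0.005 -0.007 -1.   ]
```

View pics/t5.png

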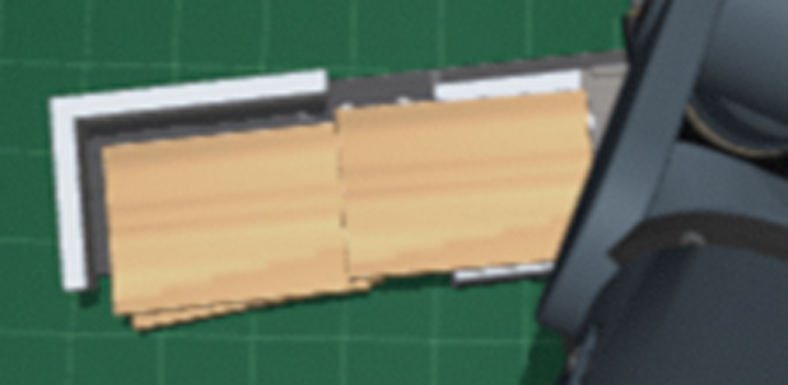

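View pics/w5.png

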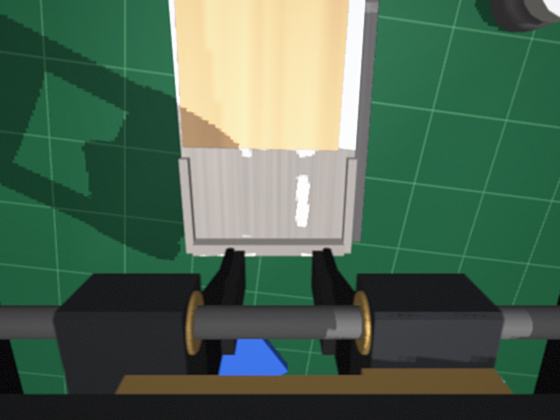

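Run:
```python
from h import *
from rig import camera_info
ct=camera_info('top')
q=np.array([[337,109],[583,90],[346,280]])/3.5+[155,190]-.35
print((inv(P,ray(ct,q,.039))*1000).round(1).tolist())
```

```text
[[39.2, -79.8], [34.7, -226.9], [-61.8, -75.0]]
```

{"name": "jog_arm", "arguments": {"increments": [[[0,0,0,-0.007,0.013,0,0],[0,0,0,-0.013,0.0266,0,0],[0,0,0,-0.013,0.0266,-0.03,0],[0,0,0,-0.013,0.0266,-0.06,0],[0,0,0,-0.013,0.0266,-0.075,0],[0,0,0,-0.013,0.0266,-0.08,0],[0,0,0,-0.013,0.0266,-0.082,0],[0,0,0,-0.013,0.0266,-0.082,0]]]}}

```text
time: 7.5
position: [0.5746, -0.1047, 0.0329]
tool_rot: [0.533, -0.464, 0.468, -0.532]
ft_force: [0.3, 0.8, -0.3]
grip_width: 0.0432
```

Run:
```python
from h import *
o=st()
snap('wrist','w6')
```

```text
t 7.5 jig xy mm [ -11.6 -241.6] z 32.9 jaw-jig deg 0.1 F [ 0.3  0.8 -0.3] w 43.2 tooly [ 0.003 -0.005 -1.   ]
```

View pics/w6.png

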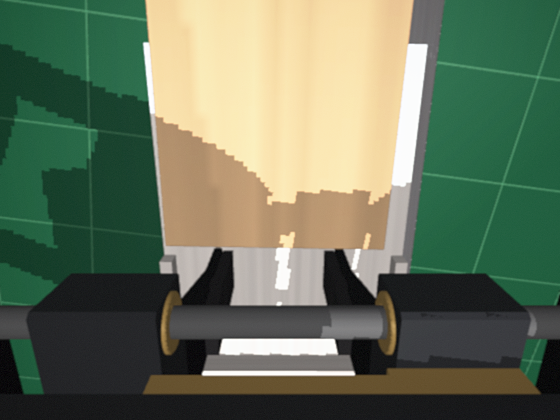

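The fingers are behind the rear edge, inside the tray. I'll push towards +y.

{"name": "jog_arm", "arguments": {"increments": [[[0,0,0,-0.0013,0.01,0,0],[0,0,0,-0.0026,0.02,0,0],[0,0,0,-0.0039,0.03,0,0],[0,0,0,-0.0052,0.04,0,0],[0,0,0,-0.0065,0.05,0,0],[0,0,0,-0.0078,0.06,0,0],[0,0,0,-0.0091,0.07,0,0],[0,0,0,-0.0098,0.0744,0,0]]]}}

```text
time: 8.35
position: [0.5647, -0.0293, 0.0331]
tool_rot: [0.533, -0.464, 0.468, -0.532]
ft_force: [-0.3, 0.3, -0.0]
grip_width: 0.0432
```

Run:
```python
from h import *
o=st()
snap('wrist','w7')
snap('top','t7',(155,190,380,300),3.5)
snap('scene','s7',(200,150,400,260),4)
```

```text
t 8.35 jig xy mm [ -11.6 -165.5] z 33.1 jaw-jig deg 0.14 F [-0.3  0.3 -0. ] w 43.2 tooly [ 0.003 -0.005 -1.   ]
```

View pics/w7.png

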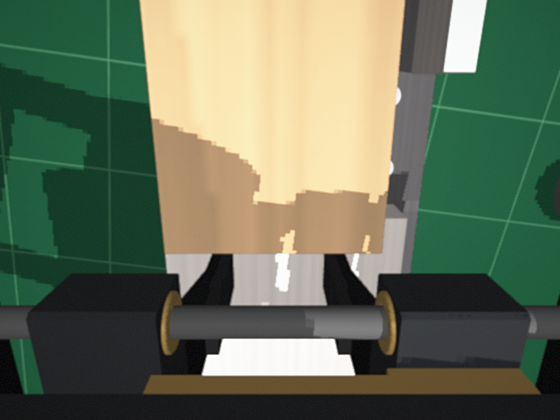

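View pics/s7.png

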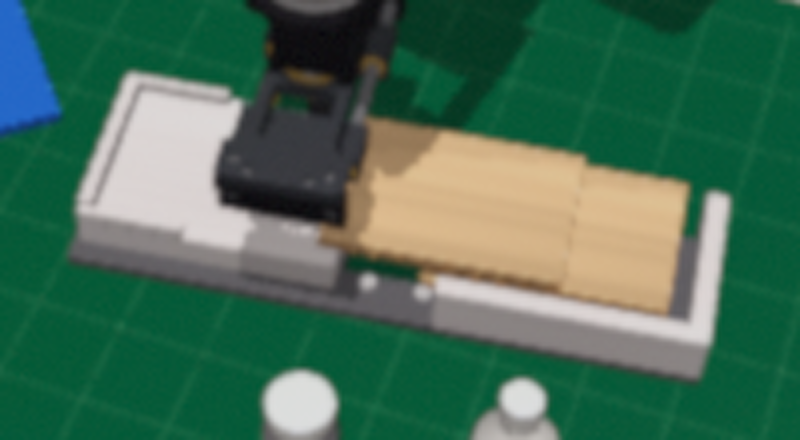

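The board is sliding straight onto board_mid. Continuing the push.

{"name": "jog_arm", "arguments": {"increments": [[[0,0,0,-0.0013,0.01,0,0],[0,0,0,-0.0026,0.02,0,0],[0,0,0,-0.0039,0.03,0,0],[0,0,0,-0.0052,0.04,0,0],[0,0,0,-0.0065,0.05,0,0],[0,0,0,-0.0078,0.06,0,0],[0,0,0,-0.0088,0.067,0,0],[0,0,0,-0.0088,0.067,0,0]]]}}

```text
time: 9.3
position: [0.5558, 0.038, 0.0331]
tool_rot: [0.533, -0.463, 0.467, -0.532]
ft_force: [-0.1, 0.3, -0.9]
grip_width: 0.0434
```

Run:
```python
from h import *
o=st()
snap('wrist','w8')
snap('top','t8',(155,190,380,300),3.5)
snap('scene','s8',(200,150,400,260),4)
```

```text
t 9.3 jig xy mm [-11.7 -97.6] z 33.1 jaw-jig deg 0.2 F [-0.1  0.3 -0.9] w 43.4 tooly [ 0.003 -0.005 -1.   ]
```

View pics/w8.png

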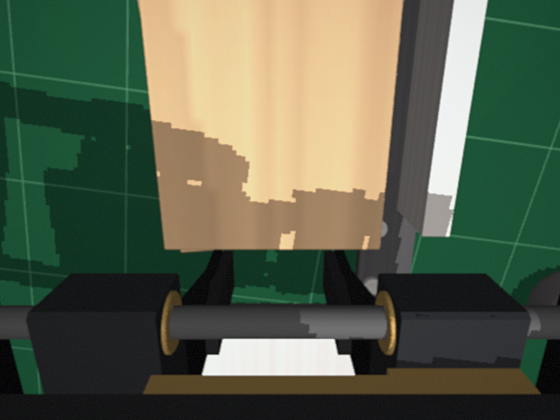

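View pics/s8.png

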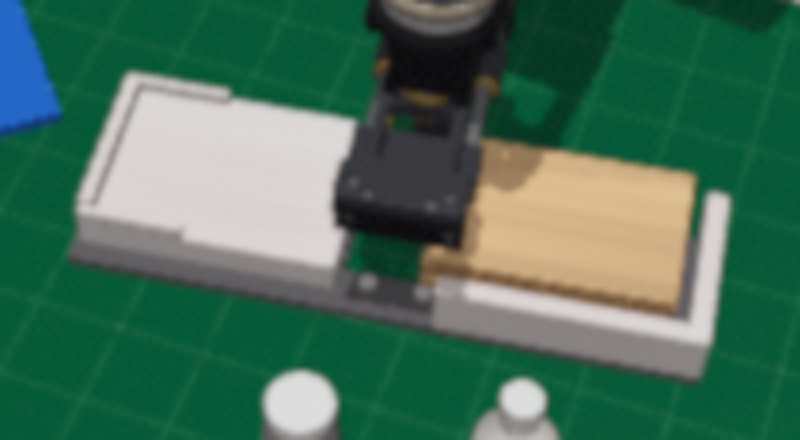

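View pics/t8.png

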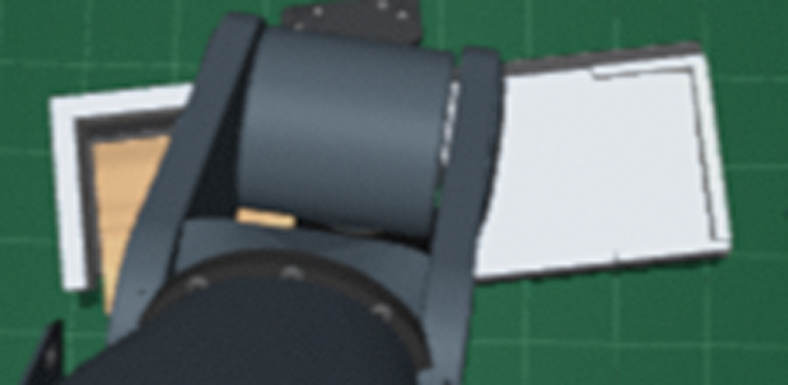

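All three boards are now stacked. I'll back off, lower the fingers into the channel to near the bench, and square towards +y.

{"name": "jog_arm", "arguments": {"increments": [[[0,0,0,0.0015,-0.012,0,0],[0,0,0,0.0033,-0.025,0,0],[0,0,0,0.0033,-0.025,-0.012,0],[0,0,0,0.0033,-0.025,-0.024,0],[0,0,0,0.0033,-0.025,-0.028,0],[0,0,0,0.0033,-0.025,-0.028,0]]]}}

```text
time: 10.05
position: [0.5584, 0.0119, 0.0037]
tool_rot: [0.533, -0.464, 0.467, -0.531]
ft_force: [0.0, 1.2, -0.3]
grip_width: 0.0437
```

{"name": "jog_arm", "arguments": {"increments": [[[0,0,-0.2,-0.001,0.008,0,0],[0,0,-0.2,-0.002,0.015,0,0],[0,0,-0.2,-0.0029,0.022,0,0],[0,0,-0.2,-0.0037,0.028,0,0],[0,0,-0.2,-0.0042,0.032,0,0],[0,0,-0.2,-0.0045,0.034,0,0],[0,0,-0.2,-0.0045,0.034,0,0]]]}}

```text
time: 10.75
position: [0.5541, 0.0463, 0.0039]
tool_rot: [0.532, -0.465, 0.468, -0.53]
ft_force: [0.2, 0.1, 0.2]
grip_width: 0.0437
```

Run:
```python
from h import *
o=st()
snap('wrist','w9')
snap('scene','s9',(280,150,400,260),5)
```

```text
t 10.75 jig xy mm [-12.2 -89.1] z 3.9 jaw-jig deg -0.08 F [0.2 0.1 0.2] w 43.7 tooly [ 0.001 -0.004 -1.   ]
```

View pics/s9.png

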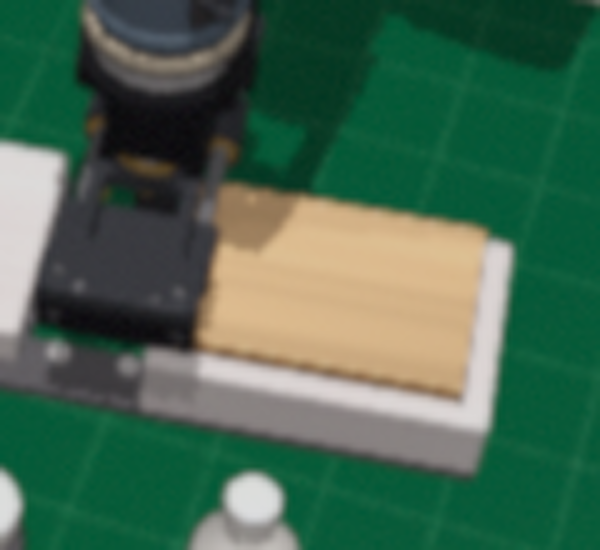

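View pics/w9.png

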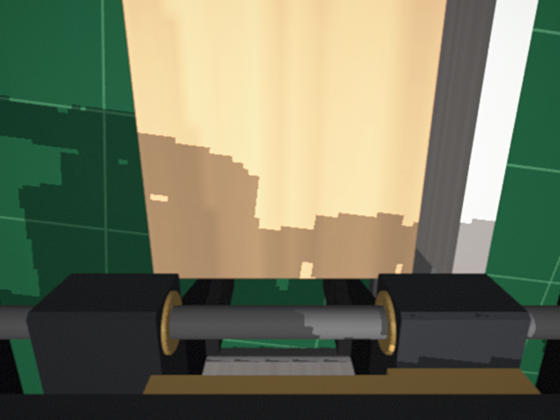

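{"name": "jog_arm", "arguments": {"increments": [[[0,0,0,-0.0002,0.001,0,0],[0,0,0,-0.0003,0.002,0,0],[0,0,0,-0.0004,0.003,0,0],[0,0,0,-0.0005,0.004,0,0],[0,0,0,-0.0006,0.0045,0,0],[0,0,0,-0.0006,0.005,0,0],[0,0,0,-0.0007,0.0052,0,0],[0,0,0,-0.0007,0.0052,0,0]]]}}

```text
time: 11.65
position: [0.5543, 0.0486, 0.0039]
tool_rot: [0.533, -0.464, 0.469, -0.53]
ft_force: [0.1, -11.1, -1.8]
grip_width: 0.0432
```

Run:
```python
from h import *
o=st()
```

```text
t 11.65 jig xy mm [-11.7 -86.9] z 3.9 jaw-jig deg -0.05 F [  0.1 -11.1  -1.8] w 43.2 tooly [ 0.002 -0.007 -1.   ]
```

{"name": "jog_arm", "arguments": {"increments": [[[0,0,0,-0.0005,0.004,0,0],[0,0,0,-0.0008,0.006,0,0],[0,0,0,-0.0008,0.006,0,0],[0,0,0,-0.0008,0.006,0,0],[0,0,0,-0.0008,0.006,0,0]]]}}

```text
time: 12.15
position: [0.5546, 0.0488, 0.004]
tool_rot: [0.535, -0.462, 0.47, -0.529]
ft_force: [-1.2, -23.8, -0.5]
grip_width: 0.0435
```

Run:
```python
from h import *
o=st()
snap('wrist','w10')
snap('scene','s10',(280,150,400,260),5)
```

```text
t 12.15 jig xy mm [-11.4 -86.8] z 4.0 jaw-jig deg 0.09 F [ -1.2 -23.8  -0.5] w 43.5 tooly [ 0.003 -0.014 -1.   ]
```

View pics/s10.png

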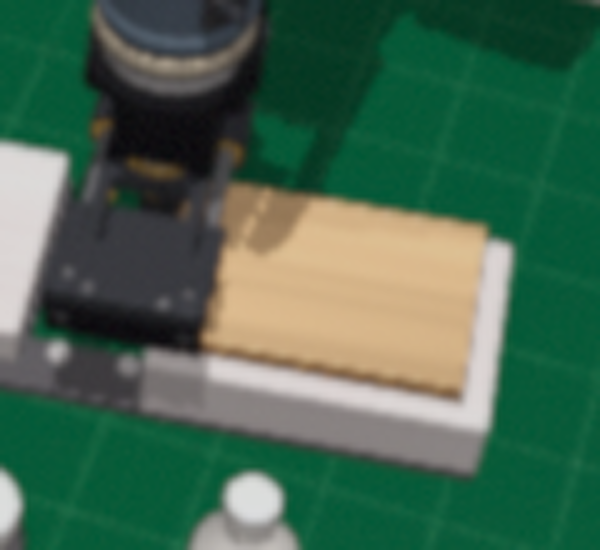

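The force doubled from 11 to 24 N with no further motion, so the pile is stalled against the side fence. Next I'll back off, lift, turn the jaws by 90° and square towards +x with the fingers open.

{"name": "jog_arm", "arguments": {"increments": [[[0,0,0,0.0015,-0.012,0,0],[0,0,0,0.0033,-0.025,0.003,0],[0,0,0,0.0033,-0.025,0.04,0],[0,0,-8,0.002,-0.025,0.08,0],[0,0,-16,-0.02,-0.005,0.11,-1],[0,0,-24,-0.04,0.02,0.11,-1],[0,0,-32,-0.06,0.04,0.11,-1],[0,0,-40,-0.085,0.06,0.11,-1]]]}}

```text
time: 13.05
position: [0.4698, 0.1096, 0.1148]
tool_rot: [0.342, -0.618, 0.624, -0.335]
ft_force: [-0.3, 0.1, -1.1]
grip_width: 0.0681
```

{"name": "jog_arm", "arguments": {"increments": [[[0,0,-8,-0.015,0.01,0,-1],[0,0,-16,-0.02,0.014,0,-1],[0,0,-24,-0.02,0.014,0,-1],[0,0,-32,-0.02,0.014,0,-1],[0,0,-40,-0.02,0.014,0,-1],[0,0,-47,-0.02,0.014,0,-1],[0,0,-47,-0.02,0.014,0,-1],[0,0,-47,-0.02,0.014,0,-1]]]}}

```text
time: 13.85
position: [0.4498, 0.1237, 0.1149]
tool_rot: [0.068, -0.703, 0.706, -0.06]
ft_force: [-0.9, 0.9, -0.4]
grip_width: 0.0868
```

Run:
```python
from h import *
o=st()
snap('wrist','w11')
snap('scene','s11',(280,150,400,260),5)
snap('top','t11',(155,190,380,300),3.5)
```

```text
t 13.85 jig xy mm [-105.6    1.2] z 114.9 jaw-jig deg -87.14 F [-0.9  0.9 -0.4] w 86.8 tooly [-0.011 -0.005 -1.   ]
```

View pics/w11.png

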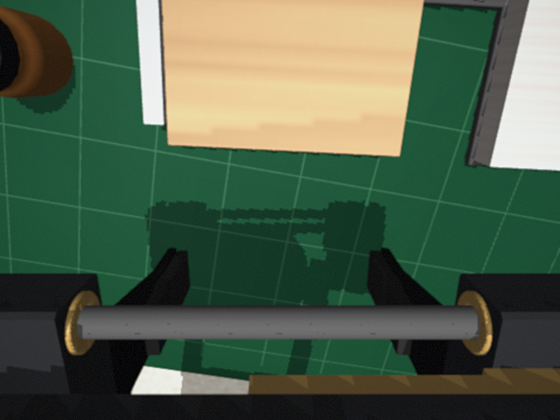

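View pics/s11.png

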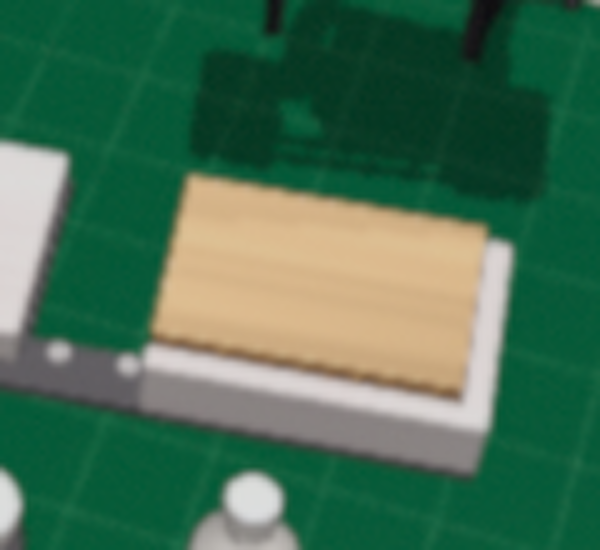

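View pics/t11.png

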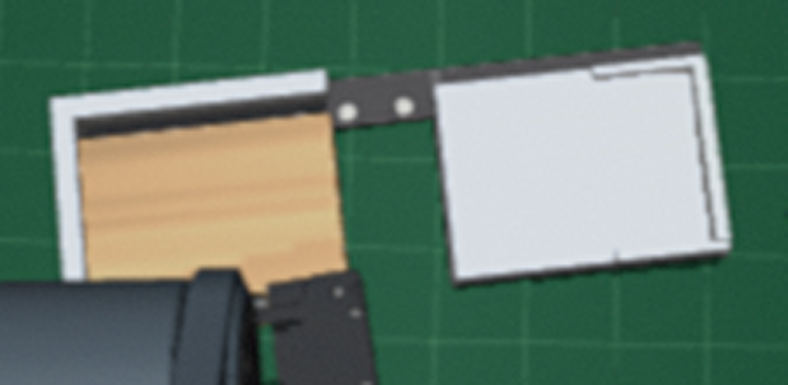

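The pile is flush and parallel to the side fence, with about 10 mm to go in x. I'll correct the tool turn, descend and push towards +x.

{"name": "jog_arm", "arguments": {"increments": [[[0.3,-0.6,-2.9,0,0,-0.04,-1],[0.3,-0.6,-2.9,0,0,-0.08,-1],[0.3,-0.6,-2.9,0,0,-0.105,-1],[0.3,-0.6,-2.9,0,0,-0.111,-1],[0.3,-0.6,-2.9,0,0,-0.111,-1],[0.3,-0.6,-2.9,0.008,0.001,-0.111,-1],[0.3,-0.6,-2.9,0.016,0.002,-0.111,-1],[0.3,-0.6,-2.9,0.024,0.003,-0.111,-1]]]}}

```text
time: 14.8
position: [0.476, 0.1268, 0.0052]
tool_rot: [-0.045, 0.706, -0.706, 0.047]
ft_force: [0.9, -0.5, 0.8]
grip_width: 0.0869
```

Run:
```python
from h import *
o=st()
```

```text
t 14.8 jig xy mm [-79.1   0.9] z 5.2 jaw-jig deg -90.1 F [ 0.9 -0.5  0.8] w 86.9 tooly [ 0.003  0.    -1.   ]
```

Next a slow push of about 20 mm towards +x, watching the force.

{"name": "jog_arm", "arguments": {"increments": [[[0,0,0,0.004,0.0005,0,-1],[0,0,0,0.0075,0.001,0,-1],[0,0,0,0.0105,0.0014,0,-1],[0,0,0,0.013,0.0017,0,-1],[0,0,0,0.015,0.002,0,-1],[0,0,0,0.017,0.0022,0,-1],[0,0,0,0.018,0.0023,0,-1],[0,0,0,0.018,0.0023,0,-1]]]}}

```text
time: 15.6
position: [0.4942, 0.1292, 0.0051]
tool_rot: [-0.045, 0.706, -0.706, 0.047]
ft_force: [-0.8, -1.1, 0.3]
grip_width: 0.0871
```

Run:
```python
from h import *
o=st()
snap('wrist','w12')
```

```text
t 15.6 jig xy mm [-60.8   0.8] z 5.1 jaw-jig deg -90.1 F [-0.8 -1.1  0.3] w 87.1 tooly [ 0.003  0.    -1.   ]
```

View pics/w12.png

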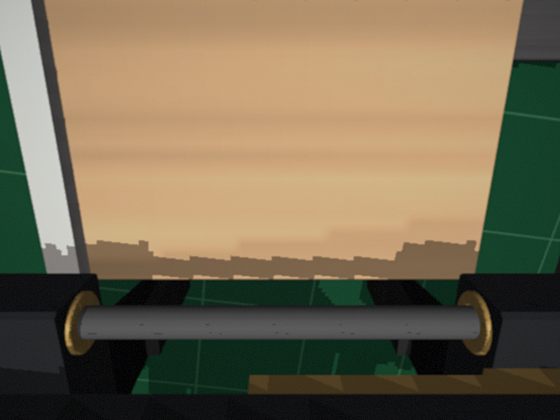

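{"name": "jog_arm", "arguments": {"increments": [[[0,0,0,0.001,0.0001,0,-1],[0,0,0,0.002,0.0002,0,-1],[0,0,0,0.003,0.0004,0,-1],[0,0,0,0.004,0.0005,0,-1],[0,0,0,0.005,0.0006,0,-1],[0,0,0,0.006,0.0008,0,-1],[0,0,0,0.006,0.0008,0,-1]]]}}

```text
time: 16.35
position: [0.4954, 0.1296, 0.0047]
tool_rot: [-0.048, 0.706, -0.706, 0.043]
ft_force: [-7.8, -3.2, 3.3]
grip_width: 0.0871
```

Run:
```python
from h import *
o=st(); print(o['moment'])
```

```text
t 16.35 jig xy mm [-59.5   1. ] z 4.7 jaw-jig deg -90.13 F [-7.8 -3.2  3.3] w 87.1 tooly [-0.007 -0.    -1.   ]
[-0.59145129  1.35797926 -0.25290045]
```

{"name": "jog_arm", "arguments": {"increments": [[[0,0,0,0.004,0.0005,0,-1],[0,0,0,0.008,0.001,0,-1],[0,0,0,0.011,0.0014,0,-1],[0,0,0,0.011,0.0014,0,-1]]]}}

```text
time: 16.75
position: [0.4947, 0.1301, 0.0036]
tool_rot: [-0.057, 0.706, -0.706, 0.034]
ft_force: [-15.8, -4.9, 9.0]
grip_width: 0.0872
```

Run:
```python
from h import *
o=st(); print(o['moment'])
```

```text
t 16.75 jig xy mm [-60.2   1.7] z 3.6 jaw-jig deg -90.13 F [-15.8  -4.9   9. ] w 87.2 tooly [-0.031 -0.002 -1.   ]
[-0.97248758  2.49156524 -0.30375891]
```

The pile is stalled on the back fence at TCP x = -59.5 mm, which is where a squared pile should stop it. The tool tilts under load, so I'll back off and check the lower boards.

{"name": "jog_arm", "arguments": {"increments": [[[0,0,0,-0.015,-0.002,0.001,-1],[0,-1.5,0,-0.04,-0.005,0.004,-1],[0,-1.5,0,-0.045,-0.006,0.05,-1],[0,-1.5,0,-0.045,-0.006,0.09,-1],[0,-1.5,0,-0.045,-0.006,0.11,-1],[0,-1.5,0,-0.045,-0.006,0.11,-1]]]}}

```text
time: 17.35
position: [0.4535, 0.1243, 0.1166]
tool_rot: [0.044, -0.705, 0.706, -0.047]
ft_force: [-0.2, 0.6, 0.6]
grip_width: 0.087
```

Run:
```python
from h import *
o=st()
from rig import camera_info
ci=camera_info('top'); c=-ci['R'].T@ci['t']; print('topcam',c, inv(P,[c])*1000)
snap('wrist','w13')
snap('scene','s13',(280,150,400,260),5)
```

```text
t 17.35 jig xy mm [-101.8    1.3] z 116.6 jaw-jig deg -90.12 F [-0.2  0.6  0.6] w 87.0 tooly [ 0.006 -0.002 -1.   ]
topcam [0.47497566 0.00911364 0.97656929] [[ -95.55589657 -115.6956222 ]]
```

View pics/w13.png

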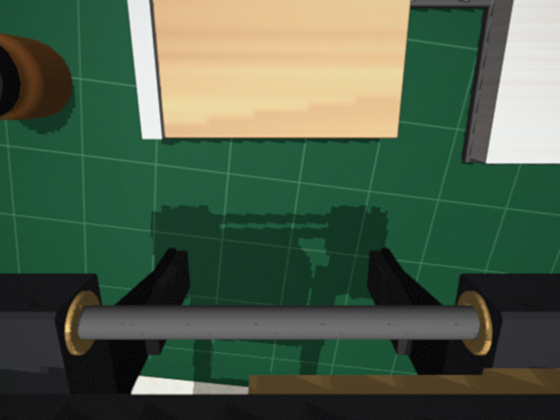

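View pics/s13.png

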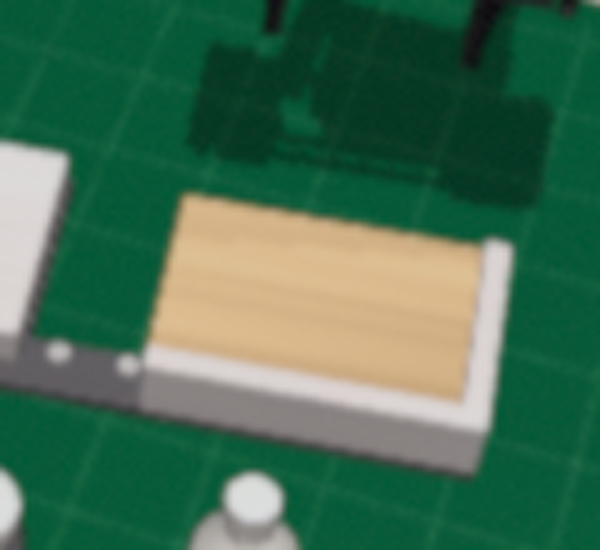

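From above the top board is flush on both fences. The tool tilted under load, so I'll repeat the +x push gently with the tips leading, to seat the lower boards too.

{"name": "jog_arm", "arguments": {"increments": [[[0,-0.8,0,0,0,-0.04,-1],[0,-0.8,0,0,0,-0.08,-1],[0,-0.8,0,0,0,-0.108,-1],[0,-0.8,0,0,0,-0.1125,-1],[0,-0.8,0,0.01,0.0013,-0.1125,-1],[0,-0.8,0,0.02,0.0026,-0.1125,-1],[0,-0.8,0,0.03,0.0039,-0.1125,-1],[0,-0.8,0,0.036,0.0047,-0.1125,-1]]]}}

```text
time: 18.25
position: [0.4779, 0.1284, 0.0004]
tool_rot: [0.049, -0.705, 0.707, -0.044]
ft_force: [-10.9, -2.8, 15.7]
grip_width: 0.087
```

Run:
```python
from h import *
o=st()
```

```text
t 18.25 jig xy mm [-77.1   2.2] z 0.4 jaw-jig deg -89.96 F [-10.9  -2.8  15.7] w 87.0 tooly [-0.007 -0.003 -1.   ]
```

The tips touch the bench lightly because the start reading had not settled. I'll raise 5 mm and correct the tilt.

{"name": "jog_arm", "arguments": {"increments": [[[0,0,0,-0.003,0,0.004,-1],[0,-1.0,0,-0.003,0,0.005,-1],[0,-1.0,0,-0.003,0,0.005,-1],[0,-1.0,0,-0.003,0,0.005,-1]]]}}

```text
time: 18.65
position: [0.475, 0.1284, 0.0049]
tool_rot: [0.043, -0.704, 0.707, -0.05]
ft_force: [0.3, -0.4, -0.1]
grip_width: 0.0871
```

Run:
```python
from h import *
o=st()
```

```text
t 18.65 jig xy mm [-79.9   2.6] z 4.9 jaw-jig deg -89.97 F [ 0.3 -0.4 -0.1] w 87.1 tooly [ 0.011 -0.003 -1.   ]
```

{"name": "jog_arm", "arguments": {"increments": [[[0,-0.4,0,0.006,0.0008,0,-1],[0,-0.4,0,0.012,0.0016,0,-1],[0,-0.4,0,0.0165,0.0021,0,-1],[0,-0.4,0,0.0185,0.0024,0,-1],[0,-0.4,0,0.0205,0.0027,0,-1],[0,-0.4,0,0.0225,0.003,0,-1],[0,-0.4,0,0.0245,0.0032,0,-1],[0,-0.4,0,0.0245,0.0032,0,-1]]]}}

```text
time: 19.45
position: [0.4954, 0.1314, 0.0045]
tool_rot: [0.043, -0.704, 0.707, -0.049]
ft_force: [-6.1, -2.4, 2.7]
grip_width: 0.087
```

Run:
```python
from h import *
o=st()
```

```text
t 19.45 jig xy mm [-59.3   2.9] z 4.5 jaw-jig deg -90.03 F [-6.1 -2.4  2.7] w 87.0 tooly [ 0.009 -0.003 -1.   ]
```

Same stop at -59.3 mm with the tips leading, so the low board is against the back fence too. Now a final tips-leading check push towards +y.

{"name": "jog_arm", "arguments": {"increments": [[[0,0,0,-0.015,-0.002,0.001,-1],[0,0.4,0,-0.04,-0.005,0.004,-1],[0,0.4,0,-0.045,-0.006,0.05,-1],[0,0.4,8,-0.04,-0.02,0.09,-1],[0,0.4,16,-0.02,-0.05,0.11,0],[0,0.4,24,0.0,-0.08,0.11,0],[0,0.4,32,0.03,-0.1,0.11,0],[0,0.4,40,0.06,-0.1175,0.11,0]]]}}

```text
time: 20.25
position: [0.5569, 0.0125, 0.1153]
tool_rot: [0.285, -0.646, 0.647, -0.288]
ft_force: [0.4, 0.6, -0.5]
grip_width: 0.063
```

{"name": "jog_arm", "arguments": {"increments": [[[0,0,8,0,0,0,0],[0,0,16,0,0,0,0],[0,0,24,0,0,0,0],[0,0,32,0,0,0,0],[0,0,40,0,0,0,0],[0,0,48,0,0,0,0],[0,0,50,0,0,0,0],[0,0,50,0,0,0,0]]]}}

```text
time: 21.05
position: [0.5574, 0.0124, 0.1154]
tool_rot: [-0.531, 0.465, -0.465, 0.535]
ft_force: [0.8, 0.5, -0.2]
grip_width: 0.0435
```

Run:
```python
from h import *
o=st()
```

```text
t 21.05 jig xy mm [ -13.4 -123.2] z 115.4 jaw-jig deg 0.26 F [ 0.8  0.5 -0.2] w 43.5 tooly [ 0.004  0.004 -1.   ]
```

{"name": "jog_arm", "arguments": {"increments": [[[0.5,0.2,-0.3,0.003,0,-0.04,0],[0.5,0.2,-0.3,0.003,0,-0.08,0],[0.5,0.2,-0.3,0.003,0,-0.105,0],[0.5,0.2,-0.3,0.003,0,-0.11,0],[0.5,0.2,-0.3,0.003,0,-0.11,0],[0.5,0.2,-0.3,0.003,0,-0.11,0]]]}}

```text
time: 21.65
position: [0.5615, 0.0123, 0.0065]
tool_rot: [-0.527, 0.468, -0.464, 0.535]
ft_force: [0.0, -0.4, -0.2]
grip_width: 0.0436
```

Run:
```python
from h import *
o=st()
```

```text
t 21.65 jig xy mm [  -9.3 -123.9] z 6.5 jaw-jig deg -0.05 F [ 0.  -0.4 -0.2] w 43.6 tooly [ 0.003  0.012 -1.   ]
```

{"name": "jog_arm", "arguments": {"increments": [[[0,0,0,-0.0013,0.01,-0.001,0],[0,0,0,-0.0026,0.02,-0.001,0],[0,0,0,-0.0039,0.03,-0.001,0],[0,0,0,-0.0045,0.034,-0.001,0],[0,0,0,-0.0047,0.036,-0.001,0],[0,0,0,-0.005,0.038,-0.001,0],[0,0,0,-0.0052,0.0395,-0.001,0],[0,0,0,-0.0052,0.0395,-0.001,0]]]}}

```text
time: 22.45
position: [0.5567, 0.0493, 0.0058]
tool_rot: [-0.528, 0.467, -0.465, 0.535]
ft_force: [-2.0, -9.0, 2.2]
grip_width: 0.0431
```

Run:
```python
from h import *
o=st()
```

```text
t 22.45 jig xy mm [ -9.3 -86.5] z 5.8 jaw-jig deg -0.0 F [-2.  -9.   2.2] w 43.1 tooly [ 0.004  0.009 -1.   ]
```

Same stop (-86.5 vs -86.8 mm). I'll withdraw well clear for the final measurement.

{"name": "jog_arm", "arguments": {"increments": [[[0,0,0,0.0015,-0.012,0,0],[0,0,0,0.003,-0.025,0.003,0],[0,0,0,0.003,-0.025,0.045,0],[0,0,0,0.003,-0.03,0.09,0],[0,0,0,-0.01,-0.07,0.12,0],[0,0,0,-0.03,-0.12,0.14,0],[0,0,0,-0.05,-0.17,0.15,0],[0,0,0,-0.07,-0.22,0.15,0]]]}}

```text
time: 23.25
position: [0.4934, -0.1571, 0.157]
tool_rot: [-0.528, 0.466, -0.466, 0.535]
ft_force: [0.3, -0.1, -0.5]
grip_width: 0.0434
```

{"name": "jog_arm", "arguments": {"increments": [[[0,0,0,-0.01,-0.05,0,0],[0,0,0,-0.02,-0.1,0,0],[0,0,0,-0.03,-0.15,0,0],[0,0,0,-0.03,-0.15,0,0]]]}}

```text
time: 23.65
position: [0.4629, -0.3147, 0.1576]
tool_rot: [-0.527, 0.466, -0.47, 0.533]
ft_force: [0.1, 0.2, -0.1]
grip_width: 0.0434
```

Run:
```python
from h import *
o=st()
snap('top','t20',(160,200,270,290),7)
snap('scene','s20',(280,180,400,250),6.5)
snap('top','t20w')
```

```text
t 23.65 jig xy mm [-149.8 -435.1] z 157.6 jaw-jig deg -0.37 F [ 0.1  0.2 -0.1] w 43.4 tooly [ 0.011  0.002 -1.   ]
```

View pics/t20.png

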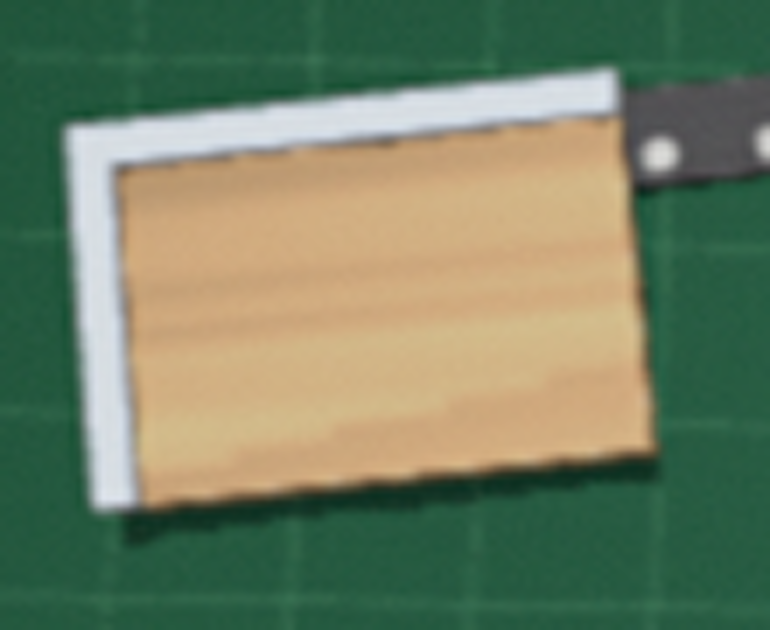

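View pics/s20.png

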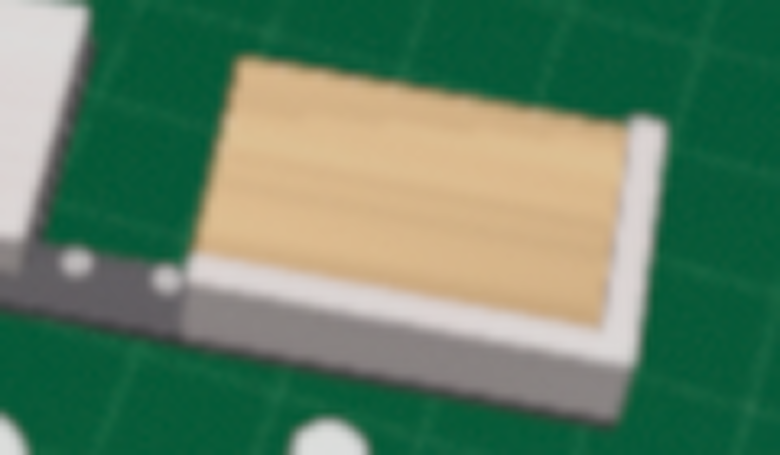

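View pics/t20w.png

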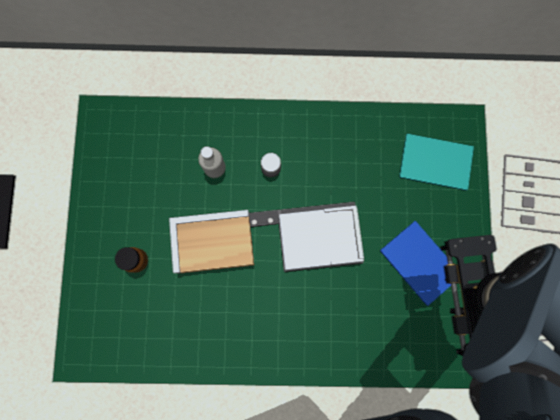

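Run:
```python
from h import *
from rig import camera_info
ct=camera_info('top')
f=lambda uv:np.array(uv)/7+[160,200]-.43
J=np.array([[62,87,44],[62,-75,44],[-50,87,44]])/1000.
r=least_squares(lambda p:(proj(ct,T(p,J))-f([[65,125],[618,68],[92,512]])).ravel(),P); print(r.x,r.fun.round(2))
for p in (P,r.x):
    B=inv(p,ray(ct,f([[116,167],[622,116],[658,455],[138,508]]),.038))*1000
    print(B.round(1).tolist(), B.mean(0).round(1), np.degrees(np.arctan2(-(B[0]-B[1])[0],(B[0]-B[1])[1])).round(2))
# predicted pixels in zoom of squared board faces
for z in (.038,.028,.018,.008):
    print(z,((proj(ct,T(r.x,np.array([[-50,-75,0],[50,-75,0],[-50,75,0]])/1000.,z))-[160,200]+.43)*7).round(0).tolist())
im=cv2.imread('pics/t20_raw.png'); c=im[255:285,225:262]; cv2.imwrite('pics/c20.png',cv2.resize(c,None,fx=20,fy=20,interpolation=cv2.INTER_NEAREST))
```

```text
[0.55534225 0.13676257 0.12866308] [ 0.29  0.34 -0.59  0.32  0.29 -0.62]
[[50.6, 75.0], [49.6, -75.6], [-51.5, -76.1], [-50.2, 76.1]] [-0.4 -0.2] -0.37
[[49.6, 74.7], [49.0, -75.8], [-52.1, -76.6], [-51.2, 75.6]] [-1.2 -0.5] -0.24
0.038 [[652.0, 448.0], [619.0, 113.0], [140.0, 504.0]]
0.028 [[653.0, 450.0], [621.0, 118.0], [147.0, 505.0]]
0.018 [[655.0, 451.0], [623.0, 123.0], [154.0, 506.0]]
0.008 [[657.0, 453.0], [625.0, 127.0], [161.0, 506.0]]
```

View pics/c20.png

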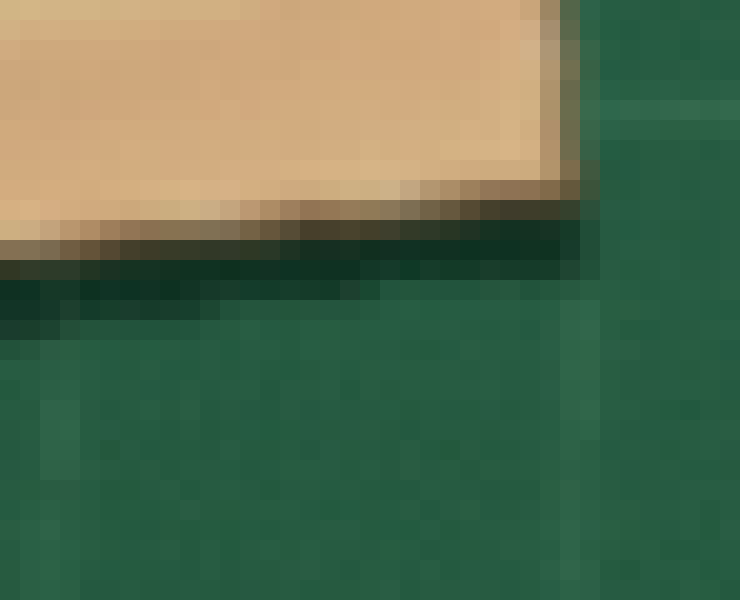

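Run:
```python
from rig import *
print(hand_in())
```

```text
the job is handed in; nothing more can be done
None
```

I got the third board out of the tray and onto the other two, and squared the pile against both fences. I handed it in at about 24 s of the 51 s limit, with the gripper clear of everything.

**What I did**
- I pressed on the board from above and dragged it about 80 mm out of the tray. It turned by about 7° on the way, so I nudged its front edge straight from the +x side.
- I then pushed it by its rear edge across the channel onto board_mid.
- I squared the whole pile with the fingertips just above the bench, first towards the side fence, then the back fence, then each once more with the tips leading.

**Final checks**
- **Stall points:** repeat pushes stopped in the same place: tool x = -59.5 and -59.3 mm, y = -86.8 and -86.5 mm. In +y the force doubled to 24 N without further movement.
- **Top board in the overhead camera:** its centre is within about 0.5–1.2 mm of square in both directions. It is parallel within about 0.4°, and the camera resolves roughly 2 mm per pixel.
- **Bottle and jars:** they are upright and show no movement in the overhead picture.

**Not confirmed or in disagreement**
- **Lower two boards:** I did not measure them directly. I judge them flush because nothing shows beyond the top board and the stall points repeated.
- **Side-fence stop:** it came about 2 mm earlier than my first jig estimate predicted. The final picture shows the top board flush there, so I put this down to calibration error.
- **Unplanned contact:** the fingertips briefly touched the bench at about 16 N before the second back-fence push.

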